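Fit the sprung guide plate of a drill jig over its locating pin and hold it down

ROBOT

A 6-joint arm with a two-finger parallel gripper is mounted at the origin on a cart in front of the work surface, level with it; the furniture and walls round the work are solid. World frame = base frame: x ahead of the robot, y to its left, z up, the work surface at z = 0. Lengths are in m, angles in rad, forces in N, time in s.
With the tool pointing down it reaches from about 0.3 to 0.85 m from the base axis. Payload 4.2 kg.
Tool frame: the origin (TCP) lies midway between the tips of the shut fingers; the grasp point (between the pads) lies 19 mm behind it (robot.hold_point_z is the distance from the TCP to the grasp point, in m); z points along the fingers, y is the direction in which the jaws open and shut (so a half turn about z gives the same grasp; the last joint's range is limited). The gripper opens to 91 mm and grips with 3 to 60 N. Pads are 32 mm wide; open, the fingers measure 118 mm over their backs; the gripper's body (76 mm by 178 mm) begins 60 mm behind the grasp point.
Start: joints at [-1.285, 0.32, 1.565, -0, 1.257, -0.02], TCP at [0.173, -0.548, 0.214] pointing down, gripper open.
Joint ranges: [-3.11, 3.11], [-0.84, 2.01], [0.21, 2.61], [-1.34, 4.49], [0.05, 2.63], [-2.56, 2.56]. Speed limits (rad/s): [2.57, 2.57, 3.14, 3.14, 3.14, 3.14].

INTERFACE

Orientations are given as [roll, pitch, yaw] about the fixed x, y, z axes, in that order (R = Rz(yaw) Ry(pitch) Rx(roll)).
In Python, from station import robot gives the robot as it stands.
- The arm moves only by the tool move_arm, never from a script. Its argument "steps" is a list that holds one entry, the list of rows, each a list of 7 numbers: the opening, from 0 (shut) to 1 (fully open), then the shift along the tool's x, y, z in m, then the turn, a rotation vector about the tool's x, y, z in degrees. In form: [[[gripper, dx, dy, dz, ax, ay, az], ...]]. A call has 1 to 8 rows; each row shifts and turns the pose as measured when the row begins, along the tool's axes as they then stand; what a row does not reach is not made up. A row lasts 1/8 s, in which the tool goes at most 62.5 mm and 10.7 degrees, less where a joint would pass 70% of its speed; a pose out of reach is approached as far as the arm can. A call with a gripper value outside its range is refused whole. The fingers move at their own pace and stop on an object; "squeeze" is the grip in N (left out, the last holds). Time passes only in rows, so rows that do not move let the fingers close. It gives the time, the measured TCP pose, the force and the opening at its end, in the units of the state.
- robot.read_state(): the state, without advancing time (a new reading comes with each control period).
- robot.get_image(name): name is "side" or "top" or "wrist"; returns a dict with "image" (384x512x3 uint8, red, green, blue), "depth" (384x512 float32, m along the optical axis (not along the pixel's ray), 0 where there is no reading), "camera_matrix" (3x3 intrinsics, pixels), "R" (3x3) and "t" (3): a world point X has camera coordinates R X + t. Camera axes: x right, y down, z forward; pixel columns grow to the right and rows downward; lengths in m; the calibration is good to about 2 mm. A picture is of the moment at which its call begins.
- robot.job_done(): hands the job in, once; it reports no verdict.
The state is a dict: "t": time; "joint_positions": joint angles; "joint_vel": joint speeds; "joint_efforts": joint torques, N m; "ee_pos": TCP position; "orientation": TCP orientation; "ft_force": force on the tool from outside, world axes, zero at the start; "ft_torque": the same for the moment, N m; "gripper_width": finger opening in m.
Only numpy, scipy, OpenCV 4.12 (cv2) and the standard library are available. Lean on these libraries where they do the work, as an engineer would, in place of code of your own. Each camera call takes 0.05 s, during which the arm holds its last target. There are 200 camera calls.

TASK

Blow the loaded drill jig clean first: squeeze the red trigger of the air gun fixed beside it all the way in for about half a second and let it spring back. Then take the loose guide plate by its black handle, set it down on top of the locating pin about 2 cm to the right of home, slide it left along the back fence until its hidden hole drops over the pin, and press it fully down against the spring lifters, flush and square. Finish while holding it pressed down by the handle, without letting go, and leave the peg block, sanding block and glitter jar alone.

Things in the scene. Friction and masses are not known exactly. Their poses are not given: they have to be found in the camera images.
- guide_plate: loose guide plate, plywood with aluminium skin, 90 mm (its x) by 200 mm (its y), 18 mm thick, 0.3 to 0.4 kg, black bridge handle, two steel drill bushes (3 mm proud) 56 mm either side of its middle, red dot on top above the blind hole. Origin: centre of underside, z up. Starts flat on the table right of the jig, right way up, red dot end (-y) to the right, turned up to 0.5 rad
- plate_handle (a point): centre of the handle's bar, 48 mm above the plate's underside, over the plate's middle. The bar runs along the plate's y, is 16 mm thick across x and 16 mm tall (40 to 56 mm above the underside), free for 60 mm between its feet, with 22 mm of air between bar and plate. Pinch it across the plate's x, from above
- plate_hole (a point): mouth of the blind hole in the plate's underside, 86 mm from the plate's middle toward its -y end, on the centre line; 14 mm wide, 14 mm deep, hidden from above
- drill_jig: jig fixed to the table: plywood base 130 (x) by 232 (y) by 18 mm; a wooden blank (46 by 136 mm) lies between two aluminium rests, all with their tops level 40 mm above the table. Origin: centre of the base's underside; x away from the robot, y left toward the blow gun, z up; yaw within 0.2 rad
- jig_home (a point): where the plate's origin must end: centre of the rests' top level, 40 mm above the table; axes as the jig's. Four sprung brass lifters at x +-30, y +-78 mm from here stand 7 mm proud of the rests and sink flush: 6 N for all four to start, about 12 N when down; they push the plate up again when it is let go
- jig_fence (a point): middle of the top front edge of the aluminium back fence, at x +46.5 mm in the jig, 64 mm above the table (24 mm above the rests); the fence runs along the jig's y for 206 mm. The plate's rear edge clears it by 1.5 mm when home, so lower the plate a few mm in front of it
- pin_foot (a point): foot of the steel locating pin, on the right-hand rest at x 0, y -86 mm in the jig, 40 mm above the table. Pin 12 mm thick, 12 mm tall, its top 3 mm coned to 7 mm. Plate held level on the pin's top: underside 12 mm above home; dropped over the pin it rests on the lifters 7 mm above home; pressed down 0 mm
- blow_trigger (a joint): red trigger lever of the air blow gun (black pistol grip lying on its side in a fixed steel stand left of the jig), rad: 0 released, 0.22 fully squeezed; sprung, it needs about 3 N between the fingers to start and 8 N when fully in, and returns by itself
- gun_squeeze (a point): middle between the outer faces of grip and trigger when fully squeezed, 75 mm above the table. x along the grip, away from the robot; y the squeezing line: fixed grip's outer face at y +22 mm, trigger's at -35 released, -22 squeezed. Grip 24 mm and trigger 16 mm tall, about this height; straddle them from above, 25 mm free either way along x, 65 mm above the stand's foot
- peg_block: bystander: finished small wooden peg block, 50 by 75 by 22 mm with two upright nails to 95 mm, behind the jig; origin: centre of its underside
- sanding_block: bystander: cork sanding block 40 by 85 by 31 mm behind the jig; origin: centre of its underside
- glitter_jar: bystander: glitter jar with a white lid, 41 mm wide, 55 mm tall, right of the jig; origin: centre of its underside

How it is judged:
On the way, in this order (a step that is already met when the one before it is completed fails the run):
1. the trigger is squeezed all the way in (value of joint blow_trigger above 0.17 rad), for 0.3 s.
2. the trigger has sprung back (value of joint blow_trigger below 0.03 rad), for 0.1 s.
3. the plate lies on top of the pin (8.5 to 17 mm above home there), 12 to 40 mm to the right of home, touching the jig (y of guide_plate in the frame of jig_home between -0.04 and -0.012 m and x of guide_plate in the frame of jig_home between -0.02 and 0.02 m and z of plate_hole in the frame of jig_home between 0.0085 and 0.017 m and contact force between guide_plate and drill_jig above 0.2 N), for 0.1 s.
4. it is slid left on top of the pin, still touching, to within 4.5 to 11 mm of home (y of guide_plate in the frame of jig_home between -0.011 and -0.0045 m and x of guide_plate in the frame of jig_home between -0.02 and 0.02 m and z of plate_hole in the frame of jig_home between 0.0085 and 0.017 m and contact force between guide_plate and drill_jig above 0.2 N), for 0.04 s.
5. the plate's hole has dropped over the pin (horizontal distance between plate_hole and pin_foot below 0.003 m and z of guide_plate in the frame of jig_home below 0.0095 m), for 0.1 s.
At the end, for the whole second after the job is handed in: Hole over the pin (within 3 mm sideways), plate flush on the rests (underside under 2 mm above home), square to the jig within 0.06 rad, level within 0.05 rad, at rest, held down by the gripper (over 3 N between fingers and plate); trigger released (horizontal distance between plate_hole and pin_foot below 0.003 m and z of guide_plate in the frame of jig_home below 0.002 m and angle between the y axis of guide_plate and the y axis of drill_jig, either way round below 0.06 rad and angle between guide_plate's own z axis and vertical below 0.05 rad and linear speed of guide_plate below 0.01 m/s and contact force between the fingers and guide_plate above 3 N and value of joint blow_trigger below 0.03 rad); the arm keeps its last pose, push and grip.
It fails at once if the peg block is moved more than 15 mm (distance of peg_block from where it was at the start of the episode above 0.015 m).
It fails at once if the sanding block is moved more than 15 mm (distance of sanding_block from where it was at the start of the episode above 0.015 m).
It fails at once if the glitter jar is moved more than 15 mm (distance of glitter_jar from where it was at the start of the episode above 0.015 m).
It also fails if it takes over 61 s, if anything falls off the work surface, if the arm or the gripper's body presses on something with over 40 N, if the wrist force passes 120 N, or if a joint passes its speed limit or range.

## Working session

There is one attempt and no reset: what is moved stays moved. The work goes in short steps, Python scripts to look and compute and a tool call to move; the robot and the scene stay as the last step left them, time stands still between calls to the robot, and variables do not carry over. Pictures are saved under pics/ and viewed, about 8 in all and at most 12, crops included, and the job is handed in when it is done.

Besides the shell and the picture viewer there is one more tool, called after "Call:" as a command line: name --argument value ..., lists and objects as JSON in quotes. move_arm: Moves the arm, as the interface text tells. Its arguments: {"type":"object","properties":{"steps":{"type":"array","items":{"type":"array","items":{"type":"array","items":{"type":"number"}}}},"squeeze":{"type":"number"}},"required":["steps"]}

```bash
mkdir -p pics; cat > h.py <<'E'
import numpy as np, cv2
from station import robot
from scipy.spatial.transform import Rotation as Ro
def shot(n,f):
    d=robot.get_image(n); np.savez('pics/'+f+'.npz',**d); cv2.imwrite('pics/'+f+'.png',d['image'][:,:,::-1]); return d
def load(f): return dict(np.load('pics/'+f+'.npz'))
def px(d,u,v,z=None):
    """world point: by depth, or by ray to plane z"""
    K,R,t=d['camera_matrix'],d['R'],d['t']
    r=np.linalg.solve(K,[u,v,1.]); c=-R.T@t; w=R.T@r
    if z is None:
        p=d['depth'][int(v)-1:int(v)+2,int(u)-1:int(u)+2]; s=np.median(p[p>0]) if (p>0).any() else np.nan
    else: s=(z-c[2])/w[2]
    return np.round(c+s*w,4)
def pose():
    s=robot.read_state(); return np.array(s['ee_pos']),Ro.from_euler('xyz',s['orientation']),s
def to_tool(dw):
    p,R,s=pose(); return R.inv().apply(dw)
E
python3 - <<'E'
from h import *
a=shot('top','top0'); b=shot('side','side0'); w=shot('wrist','wr0')
print(robot.read_state())
print(a['t'],-a['R'].T@a['t'],-b['R'].T@b['t'])
im=np.hstack([cv2.imread('pics/top0.png'),cv2.imread('pics/side0.png')]); 
cv2.imwrite('pics/top0b.png',cv2.resize(cv2.imread('pics/top0.png'),(800,600),interpolation=cv2.INTER_CUBIC))
E
```

```text
{'t': 0.15, 'joint_positions': array([-1.28499780e+00,  3.20145313e-01,  1.56537579e+00, -2.90669569e-05,
        1.25743296e+00, -1.99810867e-02]), 'joint_vel': array([ 4.55613947e-04, -1.78561208e-03, -4.30185244e-03,  7.44019467e-05,
       -4.90694521e-04, -6.30418274e-05]), 'joint_efforts': array([ 3.79538742e-04, -4.12774229e+01, -2.32154560e+01,  7.28202355e-02,
        4.33210493e-02, -9.50060826e-05]), 'ee_pos': array([ 0.17299033, -0.54795887,  0.21332222]), 'orientation': array([-3.14023096e+00,  4.33064212e-07,  3.05788589e-01]), 'ft_force': array([-0.08551085,  0.02966531, -0.4204814 ]), 'ft_torque': array([ 0.00143494, -0.05084079, -0.02355083]), 'gripper_width': 0.09130167913746627}
[-0.08023038  0.58420046  1.61937565] [ 0.38226097 -0.08399597  1.67836999] [0.07110065 0.83265187 0.82687866]
```

View pics/top0b.png

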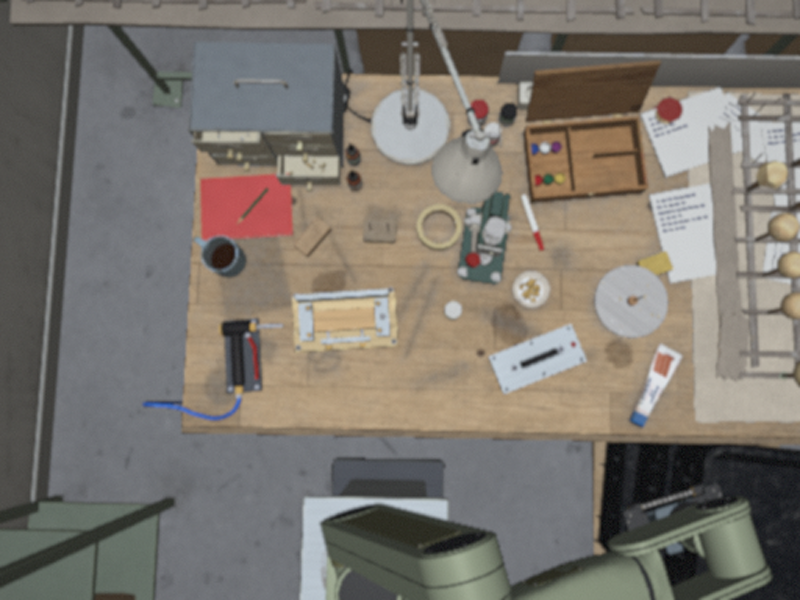

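View pics/side0.png

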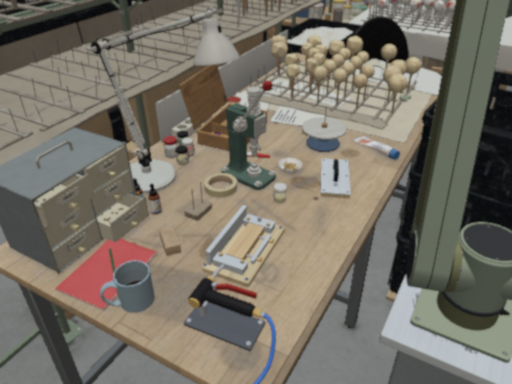

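The top view (800-wide) shows the gun grip at about (237,360) with the red trigger at (256,360). The jig centre is at about (345,320), the plate handle at (540,358), the red dot at (574,344), and the jar at (453,310). Next I'll enlarge the crops.

```bash
python3 - <<'E'
from h import *
i=cv2.imread('pics/top0.png')
c=cv2.resize(i[180:260,140:260],(800,533),interpolation=cv2.INTER_CUBIC); cv2.imwrite('pics/c1.png',c)
a=load('top0')
for n,(u,v) in dict(grip=(237,360),trig=(256,360),jig=(345,320),handle=(540,358),dot=(574,344),platecornerL=(491,359),pcr=(573,326),pbr=(586,358),pbl=(505,391),jar=(453,310)).items():
    print(n,px(a,u/1.5625,v/1.5625))
E
```

```text
grip [0.4431 0.2997 0.0866]
trig [0.4441 0.2602 0.0804]
jig [0.5379 0.0751 0.0415]
handle [ 0.4615 -0.3539  0.0564]
dot [ 0.496 -0.436  0.019]
platecornerL [ 0.4591 -0.2512  0.0172]
pcr [ 0.5382 -0.4384 -0.0012]
pbr [ 0.4661 -0.466   0.0036]
pbl [ 0.3888 -0.283   0.0149]
jar [ 0.5632 -0.1632  0.0556]
```

View pics/c1.png

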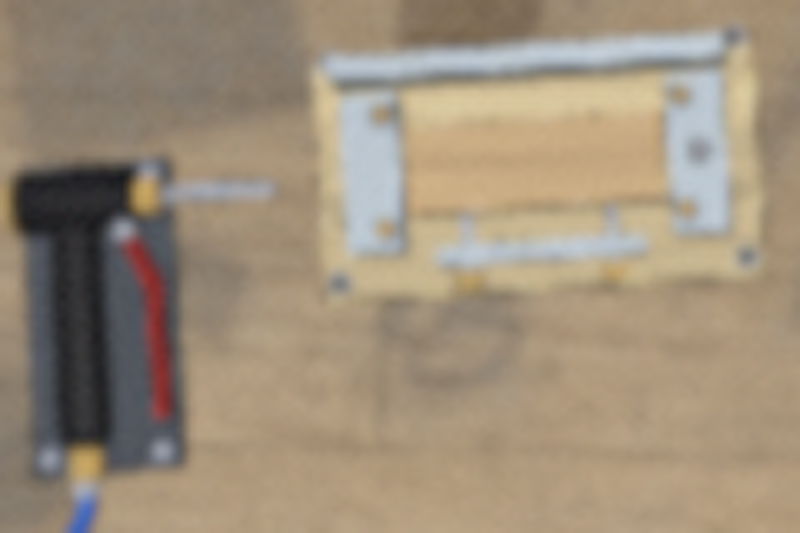

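Crop c1 (6.67x) shows the pin at (699,151), and the grip's outer face at about (57,346) with the trigger's at (171,346). The trigger pivot is at (123,228), and the fence front edge runs from about (330,85) to (722,58).

```bash
python3 - <<'E'
from h import *
a=load('top0')
f=lambda x,y,z: px(a,(x+.5)/6.6667-.5+140,(y+.5)/6.6667-.5+180,z)
for n,p in dict(pin=(699,151,.052),gripout=(57,346,.078),trigout=(171,346,.078),griptop=(77,240,.085),gripbot=(84,440,.085),pivot=(123,228,.075),
 l1=(379,114,.047),l2=(386,229,.047),l3=(679,95,.047),l4=(686,209,.047),sl=(38,458,.01),sr=(162,450,.01),fl=(330,85,.064),fr=(722,58,.064)).items(): print(n,f(*p))
L=np.mean([f(*p,.047) for p in [(379,114),(386,229),(679,95),(686,209)]],0); print('home',L)
p,R,s=pose(); print(p,s['orientation'],R.as_matrix())
w=load('wr0'); print('cam',-w['R'].T@w['t'], w['R'],w['camera_matrix'])
E
```

```text
pin [ 0.5473 -0.007   0.052 ]
gripout [0.4396 0.3136 0.078 ]
trigout [0.4407 0.2559 0.078 ]
griptop [0.4928 0.3044 0.085 ]
gripbot [0.3926 0.296  0.085 ]
pivot [0.5001 0.2837 0.075 ]
l1 [0.564  0.1598 0.047 ]
l2 [0.5042 0.154  0.047 ]
l3 [0.5769 0.0044 0.047 ]
l4 [ 0.5176 -0.0008  0.047 ]
sl [0.3833 0.3375 0.01  ]
sr [0.3887 0.2726 0.01  ]
fl [0.5766 0.1831 0.064 ]
fr [ 0.5944 -0.0182  0.064 ]
home [0.540675 0.07935  0.047   ]
[ 0.17299033 -0.54795887  0.21332222] [-3.14023096e+00  4.33064212e-07  3.05788589e-01] [[ 9.53609848e-01  3.01044995e-01 -4.10343638e-04]
 [ 3.01045275e-01 -9.53608964e-01  1.29839165e-03]
 [-4.33064212e-07 -1.36169108e-03 -9.99999073e-01]]
cam [ 0.23649038 -0.52921786  0.38314563] [[ 0.30104984 -0.95360522 -0.00246625]
 [-0.92721742 -0.29332157  0.23287405]
 [-0.22279331 -0.06781994 -0.97250378]] [[301.48898866   0.         256.03999281]
 [  0.         301.48898866 187.24682733]
 [  0.           0.           1.        ]]
```

Call:
move_arm --steps '[[[1, 0.055, 0.015, 0, 0, 0, 6.35], [1, 0.055, 0.015, 0, 0, 0, 6.35], [1, 0.016, -0.059, 0, 0, 0, 0], [1, 0.016, -0.059, 0, 0, 0, 0], [1, 0.016, -0.059, 0, 0, 0, 0], [1, 0.016, -0.059, 0, 0, 0, 0], [1, 0.016, -0.059, 0, 0, 0, 0], [1, 0.016, -0.059, 0, 0, 0, 0]]]'

```text
t: 1.15
ee_pos: [0.3606, -0.1854, 0.2089]
orientation: [-3.134, 0.002, 0.068]
ft_force: [1.0, -0.5, -1.3]
gripper_width: 0.0915
```

Call:
move_arm --steps '[[[1, 0.014, -0.058, 0, 0, 0, 0], [1, 0.014, -0.058, 0, 0, 0, 0], [1, 0.014, -0.058, 0, 0, 0, 0], [1, 0.014, -0.058, 0, 0, 0, 0], [1, 0.014, -0.058, 0, 0, 0, 0], [1, 0.014, -0.058, 0, 0, 0, 0], [1, 0.014, -0.058, 0, 0, 0, 0], [1, 0.014, -0.04, 0, 0, 0, 0]]]'

```text
t: 2.15
ee_pos: [0.4417, 0.2835, 0.212]
orientation: [-3.136, -0.002, 0.07]
ft_force: [1.1, -1.2, 0.4]
gripper_width: 0.0913
```

```bash
cat >> h.py <<'E'
def go(x,y,z=None,yaw=None):
    p,R,s=pose(); dw=np.array([x,y,p[2] if z is None else z])-p
    out=np.round(R.inv().apply(dw),4)
    if yaw is not None:
        T=Ro.from_euler('xyz',[np.pi,0,yaw]); print('turn',np.round((R.inv()*T).as_rotvec(degrees=True),2))
    print('pos',np.round(p,4),'rpy',np.round(s['orientation'],3),'shift',out,'F',np.round(s['ft_force'],1),'w',round(s['gripper_width'],4)); return out
E
python3 - <<'E'
from h import *
w=shot('wrist','wr1'); go(.441,.291,.056,.084)
cv2.imwrite('pics/wr1b.png',cv2.resize(w['image'][:,:,::-1],(800,600)))
E
```

```text
turn [-0.61 -0.24 -0.73]
pos [0.4436 0.2882 0.2118] rpy [-3.131 -0.004  0.071] shift [-0.003  -0.0013  0.1559] F [3.1 3.7 1.1] w 0.0911
```

View pics/wr1b.png

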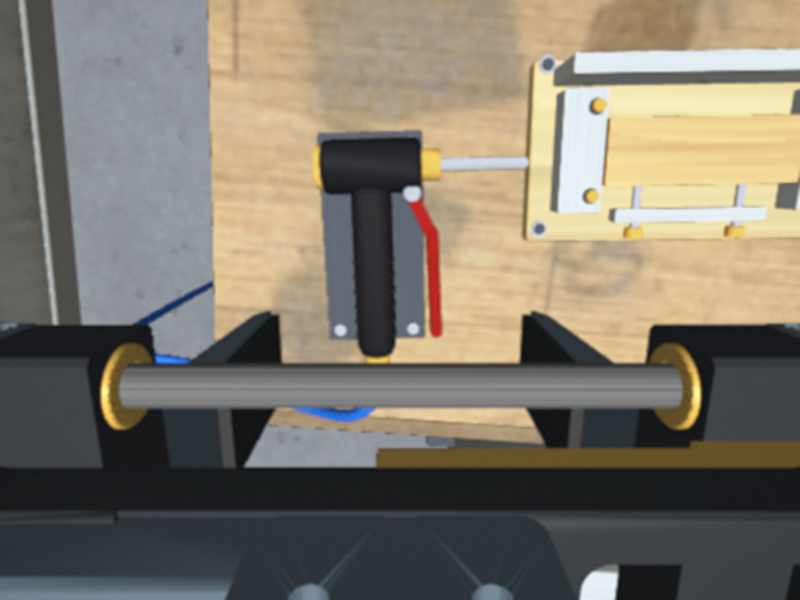

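The wrist view shows the grip's outer face at about (357,280) and the trigger's at (440,280), with the fingers at about (278,345) and (523,345). The pivot is at (412,194).

```bash
python3 - <<'E'
from h import *
w=load('wr1'); k=1.5625
for n,p in dict(grip=(357,280,.075),trig=(440,280,.075),pivot=(412,194,.075),trigend=(437,335,.08),l1=(598,105,.047),l2=(591,196,.047)).items(): print(n,px(w,p[0]/k,p[1]/k,p[2]),px(w,p[0]/k,p[1]/k))
print(px(w,375/k,260/k),px(w,434/k,280/k))
go(.441,.291,.056,.084)
E
```

```text
grip [0.4413 0.3126 0.075 ] [0.4426 0.3121 0.081 ]
trig [0.4453 0.2575 0.075 ] [0.4464 0.258  0.0805]
pivot [0.4999 0.2803 0.075 ] [0.5001 0.2805 0.0842]
trigend [0.4085 0.2566 0.08  ] [0.4092 0.2568 0.0822]
l1 [0.5657 0.1606 0.047 ] [0.566  0.16   0.0455]
l2 [0.5065 0.1555 0.047 ] [0.5065 0.1553 0.0466]
[0.4575 0.3008 0.0861] [0.4465 0.262  0.0821]
turn [-0.61 -0.24 -0.73]
pos [0.4436 0.2882 0.2118] rpy [-3.131 -0.004  0.071] shift [-0.003  -0.0013  0.1559] F [3.1 3.7 1.1] w 0.0911
```

Call:
move_arm --steps '[[[1, -0.002, -0.001, 0.03, -0.6, -0.2, -0.7], [1, 0, 0, 0.04, 0, 0, 0], [1, 0, 0, 0.04, 0, 0, 0], [1, 0, 0, 0.025, 0, 0, 0], [1, 0, 0, 0, 0, 0, 0]]]'

```text
t: 2.82
ee_pos: [0.4416, 0.2909, 0.0724]
orientation: [3.141, -0.0, 0.087]
ft_force: [-0.5, -0.5, 0.5]
gripper_width: 0.0909
```

```bash
python3 -c "
from h import *
go(.441,.291,.056,.084)"
```

```text
turn [ 0.02 -0.02  0.2 ]
pos [0.4416 0.2909 0.0724] rpy [ 3.141 -0.     0.087] shift [-0.0006 -0.0002  0.0164] F [-0.5 -0.5  0.5] w 0.0909
```

Call:
move_arm --steps '[[[1, 0, 0, 0.0165, 0, 0, 0], [1, 0, 0, 0, 0, 0, 0], [0.4, 0, 0, 0, 0, 0, 0], [0.4, 0, 0, 0, 0, 0, 0], [0.4, 0, 0, 0, 0, 0, 0], [0.4, 0, 0, 0, 0, 0, 0], [0.4, 0, 0, 0, 0, 0, 0]]]' --squeeze 20

```text
t: 3.7
ee_pos: [0.4429, 0.2912, 0.0603]
orientation: [-3.139, -0.004, 0.084]
ft_force: [-2.0, 9.1, -4.9]
gripper_width: 0.0468
```

Call:
move_arm --steps '[[[0.3, 0, 0, 0, 0, 0, 0], [0.3, 0, 0, 0, 0, 0, 0], [0.3, 0, 0, 0, 0, 0, 0], [0.3, 0, 0, 0, 0, 0, 0]]]' --squeeze 30

```text
t: 4.2
ee_pos: [0.4426, 0.292, 0.0602]
orientation: [-3.137, -0.003, 0.079]
ft_force: [0.2, 2.1, -0.8]
gripper_width: 0.0461
```

Call:
move_arm --steps '[[[0.2, 0, 0, 0, 0, 0, 0], [0.2, 0, 0, 0, 0, 0, 0], [0.2, 0, 0, 0, 0, 0, 0], [0.2, 0, 0, 0, 0, 0, 0]]]' --squeeze 45

```text
t: 4.7
ee_pos: [0.4426, 0.2922, 0.0602]
orientation: [-3.137, -0.003, 0.078]
ft_force: [-0.6, 0.9, -1.3]
gripper_width: 0.0454
```

```bash
python3 - <<'E'
from h import *
w=shot('wrist','wr2'); go(.441,.291,.056,.084)
cv2.imwrite('pics/wr2b.png',cv2.resize(w['image'][:,:,::-1],(800,600)))
E
```

```text
turn [-0.27 -0.19 -0.31]
pos [0.4426 0.2922 0.0602] rpy [-3.137e+00 -3.000e-03  7.800e-02] shift [-0.0017  0.0011  0.0042] F [-0.8  1.4 -1.5] w 0.0454
```

View pics/wr2b.png

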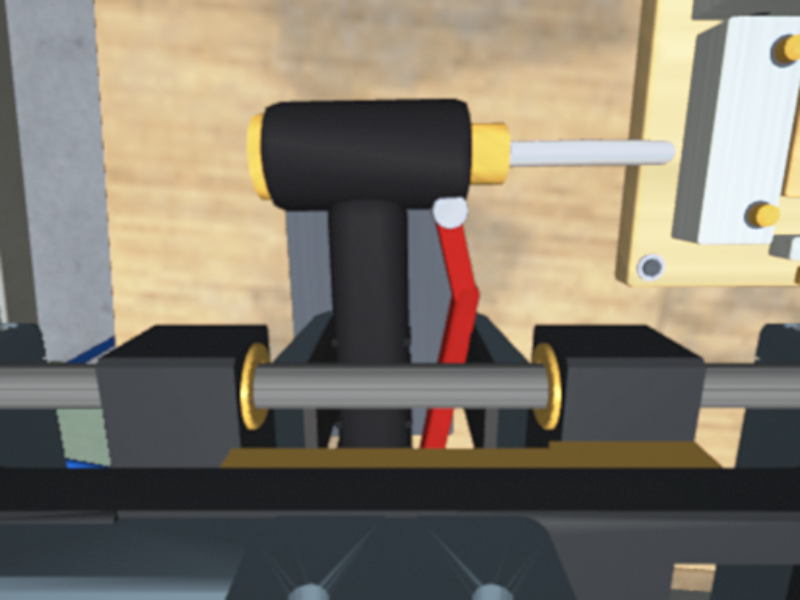

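```bash
python3 - <<'E'
from h import *
k=1.5625
for f,P in (('wr1',[(412,194),(438,235),(441,335),(432,235),(432,335),(353,200),(357,340)]),('wr2',[(450,212),(479,295),(446,447),(455,295),(424,447),(330,215),(342,447)])):
    w=load(f); a=[px(w,u/k,v/k,.083) for u,v in P]
    ang=lambda i,j:np.round(np.arctan2(*(a[i]-a[j])[[1,0]]),3)
    print(f,a[:3],'outer',ang(1,2),'inner',ang(3,4),'grip',ang(5,6),'pivot-bend',ang(0,1))
E
```

```text
wr1 [array([0.5001, 0.2804, 0.083 ]), array([0.4759, 0.2621, 0.083 ]), array([0.4097, 0.2542, 0.083 ])] outer 0.119 inner 0.086 grip 0.076 pivot-bend 0.647
wr2 [array([0.5003, 0.2805, 0.083 ]), array([0.4748, 0.2685, 0.083 ]), array([0.4198, 0.2736, 0.083 ])] outer -0.092 inner -0.091 grip 0.096 pivot-bend 0.44
```

The trigger turned by about 0.2 rad, which is against its stop since 45 N far exceeds the 8 N it needs. I'll release it and rise.

Call:
move_arm --steps '[[[1, 0, 0, 0, 0, 0, 0], [1, 0, 0, 0, 0, 0, 0], [1, 0, 0, 0, 0, 0, 0], [1, 0, 0, 0, 0, 0, 0], [1, 0, 0, 0, 0, 0, 0], [1, 0, 0, -0.04, 0, 0, 0], [1, 0, 0, -0.05, 0, 0, 0], [1, 0, 0, -0.05, 0, 0, 0]]]'

```text
t: 5.75
ee_pos: [0.4412, 0.2888, 0.2004]
orientation: [3.136, 0.001, 0.091]
ft_force: [1.0, 0.2, 0.0]
gripper_width: 0.0911
```

```bash
python3 - <<'E'
from h import *
w=shot('wrist','wr3'); go(.441,.291,.056,.084)
cv2.imwrite('pics/wr3b.png',cv2.resize(w['image'][:,:,::-1],(800,600)))
t=shot('top','top1')
# plate: handle dark mask in top0
a=load('top0'); i=a['image'].astype(int)
i=i[200:256,305:385]; m=(i.max(2)<60).astype(np.uint8)
n,l,s,c=cv2.connectedComponentsWithStats(m); print(s[1:],c[1:])
pts=np.argwhere(l==1+np.argmax(s[1:,4]))[:,::-1]+[305,200]
r=cv2.minAreaRect(pts.astype(np.float32)); print(r, px(a,*r[0],.056))
E
```

```text
turn [-0.04 -0.63  0.38]
pos [0.4446 0.291  0.2077] rpy [-3.141 -0.011  0.091] shift [-0.0053 -0.0003  0.1517] F [2.4 1.8 4.7] w 0.0909
[[29 25 22  9 34]] [[39.26470588 29.        ]]
((344.46551513671875, 228.91378784179688), (1.2998671531677246, 22.469135284423828), 68.1985855102539) [ 0.4621 -0.3501  0.056 ]
```

View pics/wr3b.png

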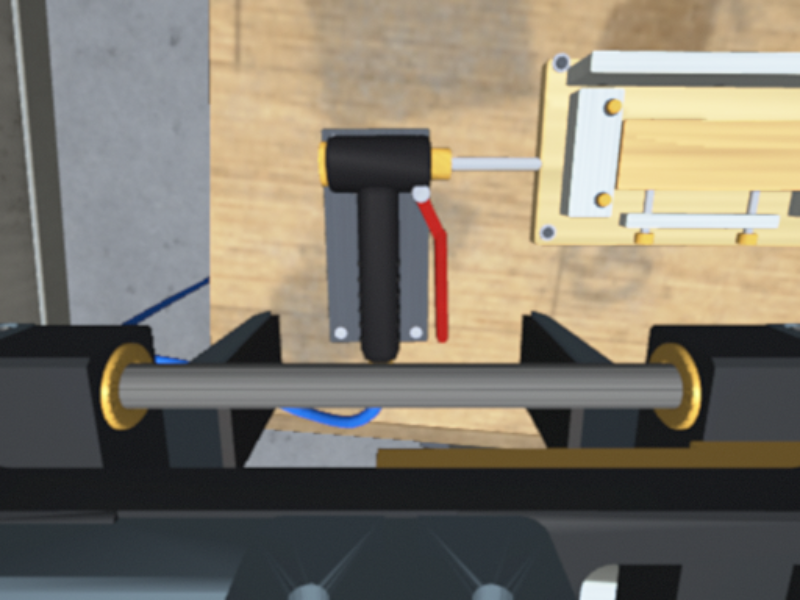

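The trigger has sprung back. Next is travel towards the plate while turning the tool to yaw 1.96.

```bash
python3 -c "
import math
for k in range(12):
    p=.091+math.radians(9)*(k+.5); dx,dy=.0015,-.0535
    print([1,round(dx*math.cos(p)+dy*math.sin(p),3),round(dx*math.sin(p)-dy*math.cos(p),3),0,0,0,-9],end=', ')"
```

```text
[1, -0.008, 0.053, 0, 0, 0, -9], [1, -0.016, 0.051, 0, 0, 0, -9], [1, -0.024, 0.048, 0, 0, 0, -9], [1, -0.031, 0.044, 0, 0, 0, -9], [1, -0.037, 0.038, 0, 0, 0, -9], [1, -0.043, 0.032, 0, 0, 0, -9], [1, -0.047, 0.025, 0, 0, 0, -9], [1, -0.051, 0.017, 0, 0, 0, -9], [1, -0.053, 0.009, 0, 0, 0, -9], [1, -0.054, 0.001, 0, 0, 0, -9], [1, -0.053, -0.008, 0, 0, 0, -9], [1, -0.051, -0.016, 0, 0, 0, -9],
```

Call:
move_arm --steps '[[[1, -0.008, 0.053, 0, 0, 0, -9], [1, -0.016, 0.051, 0, 0, 0, -9], [1, -0.024, 0.048, 0, 0, 0, -9], [1, -0.031, 0.044, 0, 0, 0, -9], [1, -0.037, 0.038, 0, 0, 0, -9], [1, -0.043, 0.032, 0, 0, 0, -9], [1, -0.047, 0.025, 0, 0, 0, -9]]]'

```text
t: 6.72
ee_pos: [0.4281, -0.079, 0.2009]
orientation: [3.133, -0.006, 1.205]
ft_force: [1.0, -0.7, 0.6]
gripper_width: 0.0911
```

```bash
python3 -c "
from h import *
go(.45,-.352,.21,1.96)"
```

```text
turn [  0.6   -0.16 -43.28]
pos [ 0.4281 -0.079   0.2009] rpy [ 3.133 -0.006  1.205] shift [-0.247   0.1183 -0.0096] F [ 1.  -0.7  0.6] w 0.0911
```

Call:
move_arm --steps '[[[1, -0.043, 0.017, -0.005, 0, 0, -7.2], [1, -0.045, 0.012, -0.005, 0, 0, -7.2], [1, -0.046, 0.006, 0, 0, 0, -7.2], [1, -0.046, 0, 0, 0, 0, -7.2], [1, -0.046, -0.006, 0, 0, 0, -7.2], [1, -0.045, -0.011, 0, 0, 0, -7.2], [1, 0, 0, 0, 0, 0, 0]]]'

```text
t: 7.6
ee_pos: [0.4317, -0.3672, 0.2042]
orientation: [3.133, -0.004, 1.982]
ft_force: [0.6, -0.2, -0.4]
gripper_width: 0.0909
```

```bash
python3 - <<'E'
from h import *
w=shot('wrist','wr4'); go(.4615,-.352,None,1.96)
cv2.imwrite('pics/wr4b.png',cv2.resize(w['image'][:,:,::-1],(800,600)))
E
```

```text
turn [ 0.46 -0.34  1.27]
pos [ 0.4315 -0.3655  0.2042] rpy [ 3.134 -0.006  1.982] shift [0.0004 0.0329 0.0003] F [0.1 0.5 0.2] w 0.0911
```

View pics/wr4b.png

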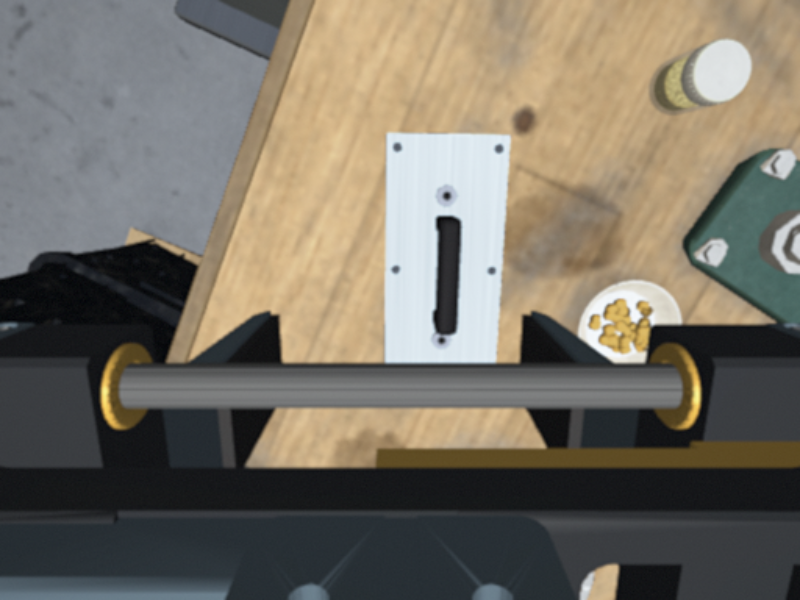

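The view shows bushes at (447,195) and (442,340), the handle bar from (448,220) to (445,330), and plate edges at x 387 and 505.

```bash
python3 - <<'E'
from h import *
w=load('wr4'); k=1.5625
P=lambda u,v,z=None: px(w,u/k,v/k,z)
b1,b2=P(447,195,.021),P(442,340,.021); d=b1-b2
print('bush',b1,b2,np.linalg.norm(d),'mid',(b1+b2)/2,'yaw',np.arctan2(-d[0],d[1]))
h1,h2=P(449,218,.056),P(445,333,.056); d=h1-h2; print('h',(h1+h2)/2,np.linalg.norm(d),np.arctan2(-d[0],d[1]))
c=[P(387,133,.018),P(510,136,.018),P(385,360,.018),P(497,360,.018)]
for i,j in((0,2),(1,3)): d=c[i]-c[j]; print('edge',np.arctan2(-d[0],d[1]))
print(c, P(447,260),P(420,250))
E
```

```text
bush [ 0.4441 -0.3028  0.021 ] [ 0.4876 -0.4062  0.021 ] 0.11217758243071561 mid [ 0.46585 -0.3545   0.021  ] yaw 0.39821975606224225
h [ 0.46355 -0.3538   0.056  ] 0.08079362598621258 0.40050371108551563
edge 0.39536682487507574
edge 0.40328861184361325
[array([ 0.3864, -0.2803,  0.018 ]), array([ 0.4686, -0.2467,  0.018 ]), array([ 0.4533, -0.4406,  0.018 ]), array([ 0.5361, -0.4049,  0.018 ])] [ 0.4587 -0.343   0.0554] [ 0.4428 -0.3482  0.0177]
```

```bash
python3 -c "
from h import *
go(.4645,-.354,.028,1.97)"
```

```text
turn [ 0.46 -0.34  0.69]
pos [ 0.4315 -0.3655  0.2042] rpy [ 3.134 -0.006  1.982] shift [-0.0037  0.0334  0.1764] F [0.1 0.5 0.2] w 0.0911
```

Call:
move_arm --steps '[[[1, -0.0035, 0.0335, 0.02, 0.5, -0.3, 0.7], [1, 0, 0, 0.04, 0, 0, 0], [1, 0, 0, 0.04, 0, 0, 0], [1, 0, 0, 0, 0, 0, 0]]]'

```text
t: 8.15
ee_pos: [0.4643, -0.3491, 0.1018]
orientation: [-3.141, -0.003, 1.97]
ft_force: [-0.3, 1.2, 0.7]
gripper_width: 0.0914
```

```bash
python3 -c "
from h import *
go(.4645,-.354,.028,1.97)"
```

```text
turn [-0.03 -0.19 -0.01]
pos [ 0.4643 -0.3491  0.1018] rpy [-3.141e+00 -3.000e-03  1.970e+00] shift [-0.0048 -0.0016  0.0738] F [-0.3  1.2  0.7] w 0.0914
```

Call:
move_arm --steps '[[[1, -0.0045, -0.0015, 0.03, 0, -0.2, 0], [1, 0, 0, 0.03, 0, 0, 0], [1, 0, 0, 0.01, 0, 0, 0], [1, 0, 0, 0, 0, 0, 0]]]'

```text
t: 8.65
ee_pos: [0.4687, -0.3537, 0.0374]
orientation: [3.136, 0.009, 1.971]
ft_force: [0.5, 0.1, 0.8]
gripper_width: 0.0911
```

```bash
python3 -c "
from h import *
go(.4645,-.354,.028,1.97)"
```

```text
turn [0.3  0.51 0.07]
pos [ 0.4687 -0.3537  0.0374] rpy [3.136 0.009 1.971] shift [ 0.0014 -0.004   0.0093] F [0.5 0.1 0.8] w 0.0911
```

Call:
move_arm --steps '[[[1, 0.0015, -0.004, 0.009, 0.3, 0.5, 0], [1, 0, 0, 0, 0, 0, 0]]]'

```text
t: 8.9
ee_pos: [0.4655, -0.3547, 0.0304]
orientation: [3.14, 0.003, 1.972]
ft_force: [-0.3, -0.2, 0.3]
gripper_width: 0.0911
```

Call:
move_arm --steps '[[[0.05, 0, 0, 0, 0, 0, 0], [0.05, 0, 0, 0, 0, 0, 0], [0.05, 0, 0, 0, 0, 0, 0], [0.05, 0, 0, 0, 0, 0, 0], [0.05, 0, 0, 0, 0, 0, 0], [0.05, 0, 0, 0, 0, 0, 0], [0.05, 0, 0, 0, 0, 0, 0], [0.05, 0, 0, 0, 0, 0, 0]]]' --squeeze 45

```text
t: 9.9
ee_pos: [0.4658, -0.3553, 0.0316]
orientation: [3.139, 0.005, 1.971]
ft_force: [0.1, -0.5, 1.2]
gripper_width: 0.0157
```

```bash
python3 -c "
from h import *
go(.4645,-.354,.028,1.97)"
```

```text
turn [0.13 0.3  0.08]
pos [ 0.4658 -0.3553  0.0316] rpy [3.139 0.005 1.971] shift [ 0.0018 -0.0007  0.0036] F [ 0.1 -0.5  1.2] w 0.0157
```

Call:
move_arm --steps '[[[0.05, 0, 0, -0.02, 0, 0, 0], [0.05, 0, 0, -0.04, 0, 0, 0], [0.05, 0, 0, -0.04, 0, 0, 0], [0.05, 0.04, 0.018, -0.01, 0, 0, 5], [0.05, 0.045, 0.016, 0, 0, 0, 5], [0.05, 0.05, 0.011, 0, 0, 0, 5], [0.05, 0.05, 0.009, 0, 0, 0, 3], [0.05, 0.05, 0.006, 0, 0, 0, 0]]]'

```text
t: 10.9
ee_pos: [0.4702, -0.1057, 0.14]
orientation: [-3.139, -0.002, 1.639]
ft_force: [0.9, -0.0, -3.7]
gripper_width: 0.0155
```

```bash
python3 -c "
from h import *
go(.536,.050,.13,1.659)"
```

```text
turn [-0.13 -0.13 -1.15]
pos [ 0.4702 -0.1057  0.14  ] rpy [-3.139e+00 -2.000e-03  1.639e+00] shift [0.1508 0.0762 0.0102] F [ 0.9 -0.  -3.7] w 0.0155
```

Call:
move_arm --steps '[[[0.05, 0.035, 0.018, 0, 0, 0, 0], [0.05, 0.035, 0.018, 0, 0, 0, 0], [0.05, 0.035, 0.018, 0, 0, 0, 0], [0.05, 0.02, 0.008, 0, 0, 0, 0], [0.05, 0, 0, 0, 0, 0, 0]]]'

```text
t: 11.52
ee_pos: [0.5212, 0.0313, 0.1372]
orientation: [-3.133, -0.003, 1.644]
ft_force: [0.7, -0.5, -3.0]
gripper_width: 0.0159
```

```bash
python3 - <<'E'
from h import *
w=shot('wrist','wr5'); go(.538,.055,.13,1.659)
cv2.imwrite('pics/wr5b.png',cv2.resize(w['image'][:,:,::-1],(800,600)))
t=shot('top','top2'); s=shot('side','side2')
E
```

```text
turn [-0.55 -0.19 -0.89]
pos [0.5208 0.0306 0.1371] rpy [-3.132e+00 -3.000e-03  1.643e+00] shift [0.0231 0.019  0.007 ] F [ 0.1 -0.2 -3.6] w 0.0156
```

View pics/wr5b.png

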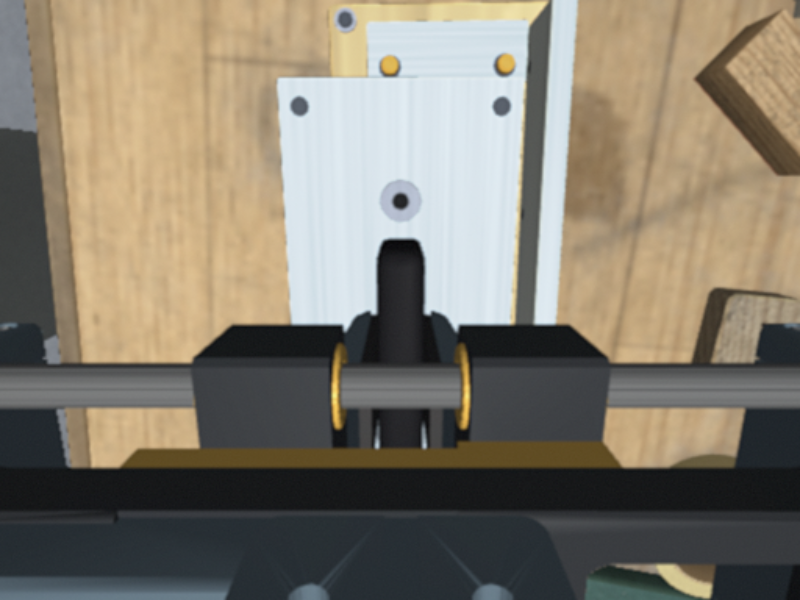

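The view shows the held plate's bush at (400,201) and its left-end corners at (278,79) and (524,76). The lifters are at (390,65) and (506,64), and the fence's front top edge runs from (553,0) to (533,325).

```bash
python3 - <<'E'
from h import *
w=load('wr5'); k=1.5625
P=lambda u,v,z=None: px(w,u/k,v/k,z)
p=np.array([.5208,.0306]); ps=1.643
zo=.1371-.0316
print('depths',P(420,150),P(390,65),'expected top',zo+.018)
R=np.array([[np.cos(ps),np.sin(ps)],[np.sin(ps),-np.cos(ps)]])  # world->tool xy
b=P(400,201,zo+.021); print('bush tool',R@(b[:2]-p))
for c in((278,79),(524,76)): print('corner tool',R@(P(*c,zo+.018)[:2]-p))
l1,l2=P(390,65,.047),P(506,64,.047); print('lifters',l1,l2,'top0 est .5042,.154 / .564,.1598')
f1,f2=P(551,20,.064),P(534,320,.064); d=f1-f2; print('fence',f1,f2,'yaw',np.arctan2(-d[0],d[1]))
m=(l1+l2)[:2]/2
for th in(.085,.09): print('home',m-np.array([[np.cos(th),-np.sin(th)],[np.sin(th),np.cos(th)]])@[0,.078])
E
```

```text
depths [0.5241 0.1072 0.1239] [0.5075 0.1525 0.0468] expected top 0.1235
bush tool [0.05755218 0.0013554 ]
corner tool [ 0.10086743 -0.04303546]
corner tool [0.10184204 0.04606701]
lifters [0.5075 0.1525 0.047 ] [0.5663 0.1572 0.047 ] top0 est .5042,.154 / .564,.1598
fence [0.5817 0.1734 0.064 ] [0.594  0.0283 0.064 ] yaw 0.08456695091102685
home [0.54352202 0.07713161]
home [0.54391053 0.07716569]
```

```bash
python3 -c "
from h import *
go(.5393,.0538,.1,1.657)"
```

```text
turn [-0.52 -0.17 -0.88]
pos [0.5207 0.0295 0.1374] rpy [-3.132e+00 -3.000e-03  1.642e+00] shift [0.0228 0.0206 0.0373] F [ 0.3 -0.2 -3.5] w 0.0156
```

Call:
move_arm --steps '[[[0.05, 0.023, 0.0205, 0.005, -0.5, -0.2, -0.9], [0.05, 0, 0, 0.015, 0, 0, 0], [0.05, 0, 0, 0.01, 0, 0, 0], [0.05, 0, 0, 0, 0, 0, 0]]]'

```text
t: 12.18
ee_pos: [0.5379, 0.0499, 0.1057]
orientation: [-3.139, 0.002, 1.653]
ft_force: [-0.2, 1.2, -3.2]
gripper_width: 0.0156
```

```bash
cat >> h.py <<'E'
H=np.array([.5413,.0776]); TH=.0865
def jig():
    "plate centre & height in jig_home frame from TCP (est.)"
    p,R,s=pose(); c=p+R.apply([.0015,0,0]); d=c[:2]-H
    C,S=np.cos(TH),np.sin(TH)
    f=np.array(s['ft_force']); print('jig x,y,z mm',np.round([1e3*(C*d[0]+S*d[1]),1e3*(-S*d[0]+C*d[1]),1e3*(p[2]-.0316-.040)],1),'Fjig',np.round([C*f[0]+S*f[1],-S*f[0]+C*f[1],f[2]],1))
E
python3 -c "
from h import *
go(.5393,.0538,.0836,1.657);jig()"
```

```text
turn [-0.17  0.11 -0.25]
pos [0.5379 0.0499 0.1057] rpy [-3.139e+00  2.000e-03  1.653e+00] shift [0.0038 0.0018 0.0221] F [-0.2  1.2 -3.2] w 0.0156
jig x,y,z mm [ -5.8 -25.8  34.1] Fjig [-0.1  1.3 -3.2]
```

Call:
move_arm --steps '[[[0.05, 0.003, 0.001, 0.01, -0.2, 0.1, -0.3], [0.05, 0, 0, 0.007, 0, 0, 0], [0.05, 0, 0, 0, 0, 0, 0]]]'

```text
t: 12.55
ee_pos: [0.5384, 0.0522, 0.0879]
orientation: [3.141, 0.0, 1.657]
ft_force: [-0.3, -0.7, -3.1]
gripper_width: 0.0159
```

```bash
python3 -c "
from h import *
go(.5393,.0538,.0836,1.657);jig()"
```

```text
turn [ 0.06  0.02 -0.01]
pos [0.5384 0.0522 0.0879] rpy [3.141 0.    1.657] shift [0.0015 0.001  0.0043] F [-0.3 -0.7 -3.1] w 0.0159
jig x,y,z mm [ -5.1 -23.5  16.3] Fjig [-0.3 -0.7 -3.1]
```

Call:
move_arm --steps '[[[0.05, 0, 0, 0.003, 0, 0, 0], [0.05, 0, 0, 0.002, 0, 0, 0], [0.05, 0, 0, 0.002, 0, 0, 0]]]'

```text
t: 12.92
ee_pos: [0.5388, 0.0529, 0.0827]
orientation: [3.139, -0.001, 1.656]
ft_force: [-3.9, 3.1, 9.3]
gripper_width: 0.016
```

```bash
python3 -c "
from h import *
go(.5393,.0538,.0836,1.657);jig()"
```

```text
turn [ 0.15 -0.04 -0.05]
pos [0.5388 0.0529 0.0827] rpy [ 3.139e+00 -1.000e-03  1.656e+00] shift [ 0.0009  0.0005 -0.0009] F [-3.9  3.1  9.3] w 0.016
jig x,y,z mm [ -4.6 -22.9  11.1] Fjig [-3.6  3.4  9.3]
```

Call:
move_arm --steps '[[[0.05, 0, 0, 0, 0, 0, 0], [0.05, 0, 0.002, 0, 0, 0, 0], [0.05, 0.002, 0.002, 0, 0, 0, 0], [0.05, 0.002, 0.002, 0, 0, 0, 0]]]'

```text
t: 13.42
ee_pos: [0.5452, 0.0574, 0.0831]
orientation: [3.138, -0.0, 1.656]
ft_force: [-0.4, -0.9, -1.6]
gripper_width: 0.0159
```

```bash
python3 -c "
from h import *
go(.5393,.0538,.0836,1.657);jig()"
```

```text
turn [ 0.22 -0.01 -0.03]
pos [0.5452 0.0574 0.0831] rpy [ 3.138 -0.     1.656] shift [-0.0031 -0.0061 -0.0005] F [-0.4 -0.9 -1.6] w 0.0159
jig x,y,z mm [  2.1 -18.9  11.5] Fjig [-0.4 -0.9 -1.6]
```

Call:
move_arm --steps '[[[0.05, 0, 0.0015, 0.001, 0, 0, 0], [0.05, 0, 0.0015, 0.0005, 0, 0, 0]]]'

```text
t: 13.68
ee_pos: [0.5455, 0.0578, 0.0827]
orientation: [-3.139, 0.0, 1.657]
ft_force: [-5.8, -0.2, 7.7]
gripper_width: 0.0156
```

```bash
python3 -c "
from h import *
go(.5393,.0538,.0836,1.657);jig()
w=shot('wrist','wr6')
cv2.imwrite('pics/wr6b.png',cv2.resize(w['image'][:,:,::-1],(800,600)))"
```

```text
turn [-0.16  0.   -0.02]
pos [0.5455 0.0578 0.0827] rpy [-3.139  0.     1.657] shift [-0.0034 -0.0065 -0.0009] F [-5.8 -0.2  7.7] w 0.0156
jig x,y,z mm [  2.5 -18.6  11.1] Fjig [-5.8  0.3  7.7]
```

View pics/wr6b.png

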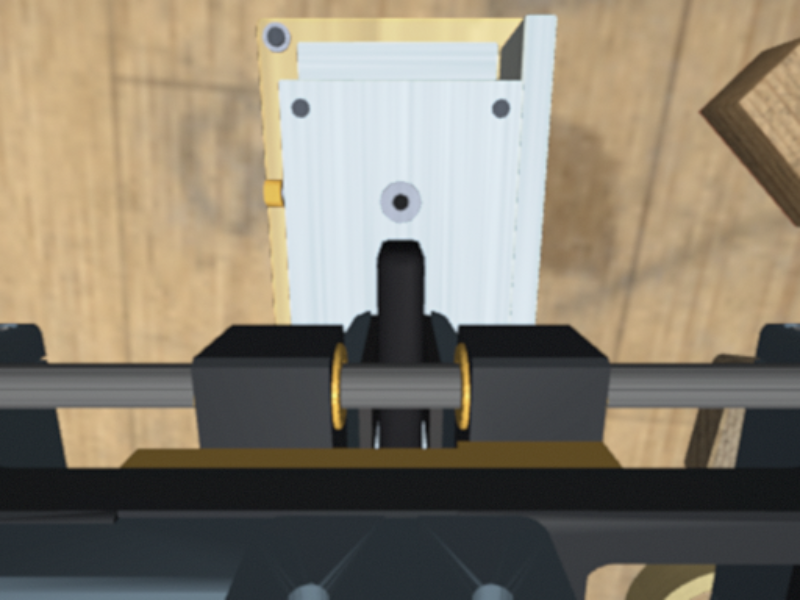

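The plate's rear edge (column ~524) now touches the fence. The plate's left end is at row 80 and the base's left edge at row ~18.

```bash
python3 - <<'E'
from h import *
w=load('wr6'); k=1.5625
P=lambda u,v,z=None: px(w,u/k,v/k,z)
J=lambda q: np.round(1e3*np.array([np.cos(TH)*q[0]+np.sin(TH)*q[1],-np.sin(TH)*q[0]+np.cos(TH)*q[1]]),1)
print('plate end',J(P(401,80,.069)),'base end',J(P(401,18,.018)),'bush',J(P(400,201,.072)),'fence end?',J(P(525,16,.064)),J(P(555,16,.064)),'screw',J(P(275,37,.018)),'rest',J(P(400,43,.04)))
print('H',J(H)); jig()
E
```

```text
plate end [550.  110.1] base end [549.9 145.7] bush [549.6  67.3] fence end? [594.7 132.5] [605.5 132.5] screw [492.9 138. ] rest [549.6 129.8]
H [546.   30.5]
jig x,y,z mm [  2.5 -18.6  11.1] Fjig [-5.4  0.5  6.2]
```

Call:
move_arm --steps '[[[0.05, 0.003, -0.0005, 0, 0, 0, 0], [0.05, 0.003, 0, 0.0002, 0, 0, 0], [0.05, 0.003, 0, 0.0002, 0, 0, 0]]]'

```text
t: 14.1
ee_pos: [0.5448, 0.0661, 0.0826]
orientation: [-3.14, 0.002, 1.657]
ft_force: [-1.3, -3.0, 0.8]
gripper_width: 0.0156
```

```bash
python3 -c "
from h import *
go(.5393,.0538,.0836,1.657);jig()"
```

```text
turn [-0.1   0.13  0.01]
pos [0.5448 0.0661 0.0826] rpy [-3.140e+00  2.000e-03  1.657e+00] shift [-0.0118 -0.0065 -0.001 ] F [-1.3 -3.   0.8] w 0.0156
jig x,y,z mm [  2.5 -10.2  11. ] Fjig [-1.6 -2.9  0.8]
```

Call:
move_arm --steps '[[[0.05, 0.002, -0.0003, 0.0005, 0, 0, 0], [0.05, 0, 0, 0.0003, 0, 0, 0]]]'

```text
t: 14.35
ee_pos: [0.5446, 0.0679, 0.0823]
orientation: [-3.14, 0.003, 1.658]
ft_force: [-1.4, -1.3, 4.7]
gripper_width: 0.0156
```

```bash
python3 -c "
from h import *
go(.5393,.0538,.0836,1.657);jig()"
```

```text
turn [-0.07  0.2   0.05]
pos [0.5446 0.0679 0.0823] rpy [-3.140e+00  3.000e-03  1.658e+00] shift [-0.0136 -0.0065 -0.0013] F [-1.4 -1.3  4.7] w 0.0156
jig x,y,z mm [ 2.4 -8.4 10.7] Fjig [-1.5 -1.1  4.7]
```

Call:
move_arm --steps '[[[0.05, 0.002, -0.0003, 0.0003, 0, 0, 0], [0.05, 0.001, 0, 0.0003, 0, 0, 0]]]'

```text
t: 14.6
ee_pos: [0.5443, 0.0704, 0.082]
orientation: [-3.141, 0.005, 1.658]
ft_force: [-0.9, -4.0, 1.5]
gripper_width: 0.016
```

```bash
python3 -c "
from h import *
go(.5393,.0538,.0836,1.657);jig()"
```

```text
turn [-0.02  0.27  0.07]
pos [0.5443 0.0704 0.082 ] rpy [-3.141  0.005  1.658] shift [-0.0161 -0.0064 -0.0016] F [-0.9 -4.   1.5] w 0.016
jig x,y,z mm [ 2.4 -6.  10.4] Fjig [-1.2 -3.9  1.5]
```

Call:
move_arm --steps '[[[0.05, 0.002, -0.0007, 0.0003, 0, 0, 0], [0.05, 0.0015, -0.0005, 0.0005, 0, 0, 0], [0.05, 0.0015, 0, 0.0005, 0, 0, 0]]]'

```text
t: 14.98
ee_pos: [0.5435, 0.0761, 0.0807]
orientation: [3.14, 0.003, 1.658]
ft_force: [0.2, 1.2, -2.9]
gripper_width: 0.0159
```

```bash
python3 -c "
from h import *
go(.5393,.0538,.0836,1.657);jig()"
```

```text
turn [0.11 0.2  0.05]
pos [0.5435 0.0761 0.0807] rpy [3.140e+00 3.000e-03 1.658e+00] shift [-0.0219 -0.0061 -0.0029] F [ 0.2  1.2 -2.9] w 0.0159
jig x,y,z mm [ 2.1 -0.2  9.1] Fjig [ 0.3  1.2 -2.9]
```

The height dropped to 9.1 mm with no load, so the hole is over the pin. I'll lower gently.

Call:
move_arm --steps '[[[0.05, 0, -0.0003, 0.0015, 0, 0.2, 0], [0.05, 0, 0, 0.001, 0, 0, 0]]]'

```text
t: 15.22
ee_pos: [0.543, 0.0773, 0.0775]
orientation: [3.14, -0.002, 1.657]
ft_force: [-1.2, -3.3, 3.5]
gripper_width: 0.0156
```

```bash
python3 -c "
from h import *
go(.5393,.0538,.0836,1.657);jig()"
```

```text
turn [ 0.08 -0.14  0.02]
pos [0.543  0.0773 0.0775] rpy [ 3.140e+00 -2.000e-03  1.657e+00] shift [-0.0231 -0.0057 -0.0062] F [-1.2 -3.3  3.5] w 0.0156
jig x,y,z mm [1.7 1.1 5.9] Fjig [-1.5 -3.2  3.5]
```

Call:
move_arm --steps '[[[0.05, -0.0005, -0.0003, 0.002, 0, 0, 0], [0.05, 0, 0, 0.002, 0, 0, 0], [0.05, 0, 0, 0.002, 0, 0, 0], [0.05, 0, 0, 0.002, 0, 0, 0]]]' --squeeze 58

```text
t: 15.72
ee_pos: [0.543, 0.077, 0.0716]
orientation: [3.139, -0.003, 1.657]
ft_force: [-3.5, -3.6, 13.3]
gripper_width: 0.0159
```

```bash
python3 -c "
from h import *
go(.5393,.0538,.0836,1.657);jig()"
```

```text
turn [ 0.16 -0.18  0.01]
pos [0.543  0.077  0.0716] rpy [ 3.139e+00 -3.000e-03  1.657e+00] shift [-0.0227 -0.0057 -0.0121] F [-3.5 -3.6 13.3] w 0.0159
jig x,y,z mm [1.7 0.7 0. ] Fjig [-3.8 -3.3 13.3]
```

Call:
move_arm --steps '[[[0.05, -0.0003, -0.0005, 0.002, 0, 0, 0], [0.05, 0, 0, 0.002, 0, 0, 0], [0.05, 0, 0, 0.002, 0, 0, 0]]]'

```text
t: 16.1
ee_pos: [0.5431, 0.077, 0.0715]
orientation: [3.136, -0.005, 1.656]
ft_force: [-4.3, -1.8, 15.5]
gripper_width: 0.016
```

```bash
python3 -c "
from h import *
go(.5393,.0538,.0836,1.657);jig()"
```

```text
turn [ 0.35 -0.27 -0.04]
pos [0.5431 0.077  0.0715] rpy [ 3.136 -0.005  1.656] shift [-0.0227 -0.0056 -0.0123] F [-4.3 -1.8 15.5] w 0.016
jig x,y,z mm [ 1.7  0.7 -0.1] Fjig [-4.4 -1.4 15.5]
```

```bash
python3 - <<'E'
from h import *
w=shot('wrist','wr7'); jig(); k=1.5625
for u,v in((330,120),(470,120),(330,250),(470,250),(330,300),(470,300),(400,100),(540,200)): print((u,v),px(w,u/k,v/k))
t=shot('top','top3'); s=shot('side','side3')
cv2.imwrite('pics/wr7b.png',np.hstack([cv2.resize(w['image'][:,:,::-1],(400,300)),cv2.resize(s['image'][190:310,180:340,::-1],(400,300),interpolation=cv2.INTER_CUBIC)]))
E
```

```text
jig x,y,z mm [ 1.7  0.7 -0.1] Fjig [-2.5 -1.5 15.5]
(330, 120) [0.5111 0.1606 0.0576]
(470, 120) [0.5627 0.1651 0.0576]
(330, 250) [0.5136 0.1124 0.0573]
(470, 250) [0.5685 0.117  0.0572]
(330, 300) [0.5146 0.0921 0.0571]
(470, 300) [0.571  0.0968 0.0572]
(400, 100) [0.5363 0.1698 0.0576]
(540, 200) [0.5913 0.1386 0.0632]
```

View pics/wr7b.png

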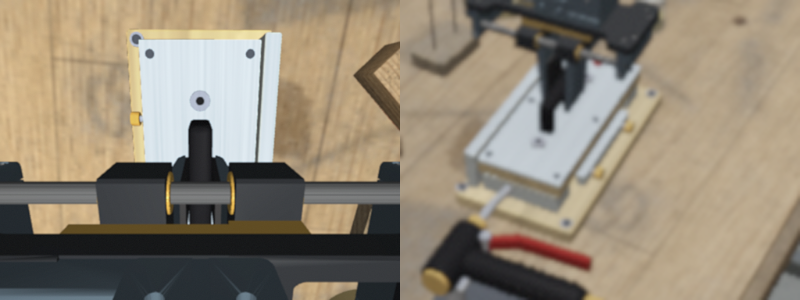

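The plate top sits 6.0 mm below the fence top, which is the flush value, and it is level. The push is steady at about 15 N, so I'll hand in.

```bash
python3 -c "
from h import *
jig(); print(robot.job_done()); jig()"
```

```text
jig x,y,z mm [ 1.7  0.7 -0.1] Fjig [-4.7 -1.6 16.4]
the job is handed in; nothing more can be done
None
the job is handed in; nothing more can be done
```

I finished the whole sequence at about 16 s on the robot's clock and handed the job in; it reports no verdict.

- **Trigger:** I squeezed it for over a second, longer than the half second asked, with the grip stepped up to 45 N. The image put the trigger's turn at about 0.2 rad. The gripper opening stopped at 45.4 mm, not the nominal 44 mm. A picture after release showed the trigger had sprung back.
- **Plate:** I gripped it by the handle, set it on the pin about 20 mm right of home and found the fence by touch. I then slid it left, the hole dropped over the pin, and I pressed it down against the lifters.
- **Last checks:**
  - The plate top is 6.0 mm below the fence top, the value for flush, and level to within 0.01 rad.
  - The push is steady at about 16 N, and the handle is still gripped at the 58 N setting.
- **Disagreements:** The top and wrist cameras differed by about 4 mm on the jig's position in x. Touching the fence suggested my x estimate was about 1 mm too far back. My final position estimate, x +1.7 and y +0.7 mm from home, therefore carries an error of a millimetre or two.
- **Bystanders:** I kept the path clear of the peg block, sanding block and jar, but did not measure their positions afterwards.

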